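# Proof-pull of a new bench bracket with a drag-pointer spring gauge

## Robot

A 6-joint arm with a two-finger parallel gripper is mounted at the origin on the work surface. World frame = base frame: x ahead of the robot, y to its left, z up, the work surface at z = 0. Lengths are in m, angles in rad, forces in N, time in s.
With the tool pointing down it reaches from about 0.35 to 0.775 m from the base axis. Payload 5.5 kg.
Tool frame: the origin (TCP) lies at the very end of the fingers, on their centre line; the grasp point (between the pads) lies env.hold_point_z behind it (env.hold_point_z is the distance from the TCP to the grasp point, in m); z points along the fingers, y is the line along which they close (so a half turn about z gives the same grasp; the last joint's range is limited). The gripper opens to 85 mm and grips with 20 to 120 N. Pads are 22 mm wide; open, the fingers measure 114 mm over their backs; the gripper's body (76 mm by 85 mm) begins 54 mm behind the grasp point. The pads swing forward as they close: fully open they stand 13 mm farther back than shut.
Start: joints at [1.135, 0.313, 0.046, 1.304, 0, 1.431], TCP at [0.168, 0.55, 0.231] pointing down, gripper open.
Joint ranges: [-2.76, 2.76], [-0.86, 1.69], [-1.03, 1.26], [-2.2, 2.34], [-1.47, 1.5], [-3.14, 3.14]. Speed limits (rad/s): [2.57, 2.57, 3.14, 3.14, 3.14, 3.14].

## Interface

Orientations are given as a unit quaternion [w, x, y, z].
In Python, from workcell import env gives the robot as it stands.
- The arm moves only by the tool carry_out, never from a script. Its argument "steps" is a list of rows, each a list of 3 entries, a list of its own where there are three numbers: the turn, a rotation vector about the tool's x, y, z in degrees, then the shift along the tool's x, y, z in cm, then the closure in counts, from 0 (fully open) to 255 (shut). A call has exactly 8 rows; each row is the pose to reach, as a shift and turn from the pose commanded when the call began, along the tool's axes at that moment; what a row does not reach only later rows make up. A row lasts 1/8 s, in which the tool goes at most 62.5 mm and 10.7 degrees, less where a joint would pass 70% of its speed; a pose out of reach is approached as far as the arm can. A call with a gripper value outside its range is refused whole. The fingers move at their own pace and stop on an object; "force" is the grip in N (left out, the last holds). Time passes only in rows, so rows that repeat a pose let the fingers close, or fill a call up. It gives the time, the measured TCP pose, the force, the opening and the grip force at its end, in the units of the state.
- env.get_state(): the state, without advancing time (a new reading comes with each control period).
- env.read_camera(name): name is "scene" or "top"; returns (picture, depth): 384x512x3 uint8, red, green, blue; 384x512 float32, m along the optical axis (not along the pixel's ray), 0 where there is no reading.
- env.get_calibration(name): a dict with "fx", "fy", "cx", "cy" (pixels), "D" ([k1, k2, p1, p2, k3] as OpenCV has them; the pictures are not rectified), "origin" and "orientation" of the camera in the world. Camera axes: x right, y up, looking along -z (the intrinsics and any distortion apply to the point x, -y, -z); pixel columns grow to the right and rows downward; lengths in m; the calibration is good to about 2 mm. A picture is of the moment at which its call begins. get_calibration takes no time and is no camera call.
- env.hand_in(): hands the job in; it is judged then, once.
The state is a dict: "clock": time; "joint_pos": joint angles; "qvel": joint speeds; "tau": joint torques, N m; "tcp_pos": TCP position; "orientation": TCP orientation; "wrist_force": force on the tool from outside, world axes, zero at the start; "ft_torque": the same for the moment, N m; "finger_gap": finger opening in m; "grip_force": force on a finger pad.
Only numpy, scipy, OpenCV 4.12 (cv2) and the standard library are available. Lean on these libraries where they do the work, as an engineer would, in place of code of your own. Each camera call takes 0.05 s, during which the arm holds its last target. There are 200 camera calls.

## Task

Prove the newly fitted bench bracket with the spring gauge that is fixed to it: first push the black drag pointer on top of the gauge back to zero, then pull the gauge's loop out until the pointer stands level with the index clip, hold the pull there for about a second, and ease the loop back fully home without letting it snap. Do not pull more than a few millimetres past the clip; leave the pointer standing level with the clip (within a few millimetres) and the other things on the bench undisturbed.

Things in the scene. Friction and masses are not known exactly. Their poses are not given: they have to be found in the camera images.
- gauge: Spring pull gauge fixed to the bench by the steel bracket at its rear (x 98 to 172 mm, 85 high). Origin on the bench under the housing's middle, z up, pull direction -x. Housing x -100 to +98 mm, 50 wide, from 35 to 70 mm above the bench, a slot along the top. Tick strip (10 mm steps) on top on the +y side: zero at x = +45 mm, growing towards -x.
- slide (a joint): How far the sprung slide is pulled out (m): 0 fully home, grows towards the gauge's -x, stop at 0.095. The spring pulls it home with 3 N at 0 plus 1.4 N per 10 mm; damped (12 N s/m), so it snaps home if let go.
- loop_centre (a point): Centre of the slide's pull loop: level rectangle of 8 mm round bar, bar centre 50 mm above the bench, opening 42 mm along gauge x, 60 mm along y, empty down to the bench. Slide home: x = -142, y = 0 mm in the gauge's frame; moves with the slide, axes as the gauge's. Shut fingers put down into it can draw the outer bar (centre 25 mm to -x of here) towards -x.
- pull_line (a point): Reference point that moves with the slide: it lies level with the pointer tip (at the same x) whenever the slide's pusher touches the pointer. At x = +45 mm, y = +12, z = 73.5 mm in the gauge's frame when the slide is home.
- pointer (a joint): Reading of the drag pointer (m): 0 at the zero tick, grows towards the gauge's -x, to 0.1. Not sprung: friction (0.8 N) keeps it where it is left. The slide's pusher, on its +x side, pushes it along when the slide is pulled further than the pointer's reading, and does not bring it back.
- pointer_tip (a point): End of the drag pointer's small arm over the tick strip, 73.5 mm above the bench, at y = +12 mm and x = 45 mm minus the reading in the gauge's frame, axes as the gauge's. The pointer is a black upright tab: 8 mm thick in x (centred at this x), 14 mm wide, centred at y = 0, 71 to 101 mm above the bench; shut fingers can push it along.
- clip_tip (a point): Tip of the index clip, a dark steel clip 9 mm long over the housing's +y edge, with a tab 16 mm out to +y, marking the wanted pull; 73.5 mm above the bench, y = +12 mm in the gauge's frame, axes as the gauge's, 32 to 56 mm to -x of the zero tick. The pointer is level with it when both tips have the same x in the gauge's frame.
- wrench: Bystander: steel open-ended wrench 170 mm long lying beside the gauge. Origin at the underside, at mid-length.
- nipple: Bystander: brass stepped pipe nipple standing upright, 30 mm across and 45 mm tall, beside the gauge. Origin at the underside, centre.
- collar: Bystander: brass collar lying flat, 42 mm across and 18 mm tall, beside the gauge. Origin at the underside, centre.
- tap_knob: Bystander: black round tap knob, 44 mm across and 30 mm tall, beside the gauge. Origin at the underside, centre.
- driver: Bystander: screwdriver lying on the bench to the left of the loop. Origin at the underside, at mid-length.
- sealant: Bystander: jar 56 mm across and 75 mm tall, off to the right. Origin at the underside, centre.
- angle: Bystander: white plastic angle 60 x 70 mm, 65 mm tall, off to the left. Origin at the underside, centre.

How it is judged:
By the outcome, as a careful person would: the job done as asked, in the order asked, and still so for the second after the job is handed in, with the robot touching nothing.
It also fails if it takes over 48 s, if anything falls off the work surface, if the arm or the gripper's body presses on something with over 40 N, if the wrist force passes 120 N, or if a joint passes its speed limit or range.

## Working session

There is one attempt and no reset: what is moved stays moved. The work goes in short steps, Python scripts to look and compute and a tool call to move; the robot and the scene stay as the last step left them, time stands still between calls to the robot, and variables do not carry over. Pictures are saved under pics/ and viewed, at most 10 in all, crops included, and the job is handed in when it is done.

Besides the shell and the picture viewer there is one more tool, called after "Call:" in YAML: its name, and indented under it one key for each argument. carry_out: Moves the arm, as the interface text tells. Its arguments: {"type":"object","properties":{"steps":{"type":"array","items":{"type":"array"}},"force":{"type":"number"}},"required":["steps"]}

```bash
mkdir -p pics; ls; cat > h.py <<'E'
import numpy as np, cv2
from scipy.spatial.transform import Rotation as R
from workcell import env
def rot(q): return R.from_quat([q[1],q[2],q[3],q[0]]).as_matrix()
def cal(n):
    c=env.get_calibration(n); K=np.array([[c['fx'],0,c['cx']],[0,c['fy'],c['cy']],[0,0,1.]])
    return K,np.array(c['D'],float),np.array(c['origin']),rot(c['orientation'])
def ray(n,uv):
    K,D,o,M=cal(n); p=cv2.undistortPoints(np.array(uv,float).reshape(-1,1,2),K,D).reshape(-1,2)
    return o,np.c_[p[:,0],-p[:,1],-np.ones(len(p))]@M.T
def atz(n,uv,z):
    o,d=ray(n,uv); return o+d*((z-o[2])/d[:,2])[:,None]
def atdepth(n,uv,dep):
    o,d=ray(n,uv); return o+d*np.array([dep[int(round(v)),int(round(u))] for u,v in uv])[:,None]
def proj(n,P):
    K,D,o,M=cal(n); p=(np.atleast_2d(P)-o)@M; p=p*[1,-1,-1]
    return cv2.projectPoints(p.reshape(-1,1,3),np.zeros(3),np.zeros(3),K,D)[0].reshape(-1,2)
E
python3 - <<'E'
from h import *
for n in ('scene','top'):
    im,d=env.read_camera(n); np.savez(''+n+'0.npz',im=im,d=d)
    cv2.imwrite(f'pics/{n}0.png',im[:,:,::-1]); print(n,cal(n))
print(env.get_state(),env.hold_point_z)
E
```

```text
pics
scene (array([[472.66352599,   0.        , 260.1553819 ],
       [  0.        , 472.66352599, 190.29791244],
       [  0.        ,   0.        ,   1.        ]]), array([-0.03832294,  0.        ,  0.        ,  0.        ,  0.        ]), array([ 1.72288201, -0.34532476,  0.9355839 ]), array([[ 0.29636494, -0.55222187,  0.77924247],
       [ 0.95507216,  0.17326445, -0.24045082],
       [-0.00223282,  0.81549398,  0.57876125]]))
top (array([[376.31234996,   0.        , 253.98255562],
       [  0.        , 376.31234996, 189.3447836 ],
       [  0.        ,   0.        ,   1.        ]]), array([-0.11566962,  0.        ,  0.        ,  0.        ,  0.        ]), array([0.41938473, 0.00247302, 1.36127751]), array([[ 0.00824628,  0.99344095, -0.11404859],
       [-0.99995513,  0.00766068, -0.00557198],
       [-0.00466174,  0.11408942,  0.99345955]]))
{'clock': 0.1, 'joint_pos': array([1.13538231e+00, 3.13955590e-01, 4.51157484e-02, 1.30356966e+00,
       7.96110863e-06, 1.43119885e+00]), 'qvel': array([ 0.00093105, -0.00124059,  0.00314527, -0.00016096, -0.00113499,
        0.00147868]), 'tau': array([ 4.46224542e-03, -4.81725633e+01,  2.99243599e+01,  1.27275393e-02,
       -5.23261417e-05,  3.98454347e-06]), 'tcp_pos': array([0.16744687, 0.54962898, 0.23049026]), 'orientation': array([-2.32534722e-04,  1.47369520e-01,  9.89081177e-01, -7.72353747e-04]), 'wrist_force': array([0.81583808, 0.09823408, 0.63786717]), 'ft_torque': array([-0.00535084,  0.01232341,  0.01926208]), 'grip_force': 0.0, 'finger_gap': 0.0853227750517668} 0.0187
```

```bash
ls pics
```

```text
scene0.png
top0.png
```

View pics/top0.png

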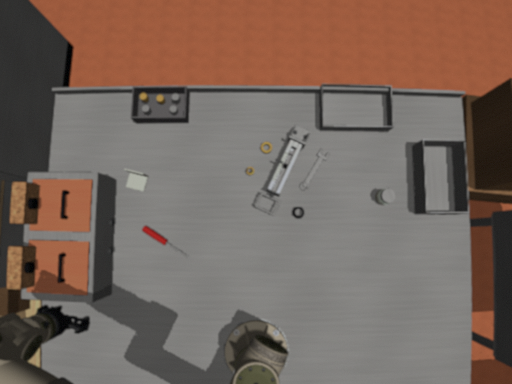

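View pics/scene0.png

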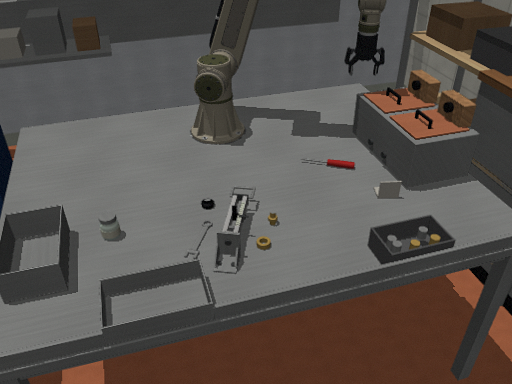

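The top view shows the gauge with its bracket near (300,133), its loop near (265,202) and the pointer near (285,165). The loop faces the robot. I'll enlarge both views.

```bash
python3 - <<'E'
from h import *
t=np.load('top0.npz')['im'][115:220,235:335]; s=np.load('scene0.npz')['im'][180:275,195:290]
a=cv2.resize(t,(0,0),fx=5.5,fy=5.5,interpolation=cv2.INTER_CUBIC)
cv2.imwrite('pics/t1.png',a[:,:,::-1])
b=cv2.resize(s,(0,0),fx=6,fy=6,interpolation=cv2.INTER_CUBIC)
cv2.imwrite('pics/s1.png',b[:,:,::-1])
E
```

```text
(no output)
```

View pics/t1.png

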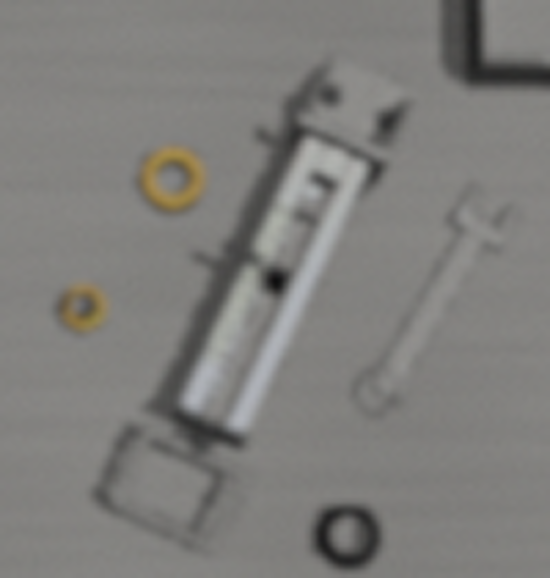

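View pics/s1.png

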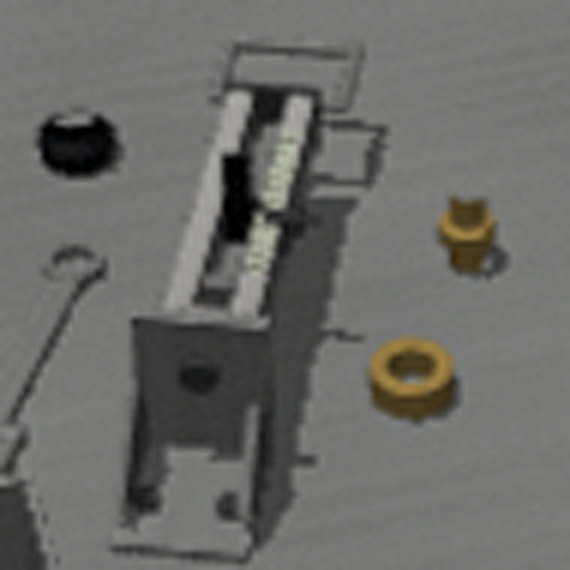

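```bash
python3 - <<'E'
from h import *
for n in ('top','scene'):
    f=np.load(n+'0.npz'); d=f['d']
    v,u=np.mgrid[0:384,0:512]; uv=np.c_[u.ravel(),v.ravel()]
    o,r=ray(n,uv); P=o+r*d.ravel()[:,None]
    c=atz(n,[(283,170)] if n=='top' else [(235,215)],.07)[0]
    print(n,'c',c)
    near=np.hypot(*(P-c)[:,:2].T)<.2
    m=near&(P[:,2]>.06)&(P[:,2]<.08)&(d.ravel()>0)
    (cx,cy),(w,h),a=cv2.minAreaRect(P[m][:,:2].astype(np.float32)); q=P[m][:,:2]; 
    print(m.sum(),'rect',cx,cy,w,h,a,'zmed',np.median(P[m][:,2]))
    print('mean',q.mean(0)); w_,V=np.linalg.eigh(np.cov(q.T)); print('yaw',np.degrees(np.arctan2(V[1,1],V[0,1])))
    hi=near&(P[:,2]>.082)&(d.ravel()>0); print('high',np.round(P[hi],4)[:25].tolist())
    lo=near&(P[:,2]>.04)&(P[:,2]<.06)&(d.ravel()>0); print('loop?',lo.sum())
E
```

```text
top c [ 0.63609666 -0.09060991  0.07      ]
548 rect 0.645571231842041 -0.08709590882062912 0.06920143216848373 0.22145529091358185 64.04547119140625 zmed 0.0694018301907593
mean [ 0.65339015 -0.0960449 ]
yaw 155.1373345287624
high [[0.7579, -0.1109, 0.0826], [0.7537, -0.1107, 0.0851], [0.7539, -0.1142, 0.0844], [0.7541, -0.1178, 0.0837], [0.7507, -0.1109, 0.0828], [0.7497, -0.114, 0.0867], [0.7496, -0.1174, 0.0875], [0.7504, -0.1282, 0.0846], [0.7473, -0.1213, 0.0828], [0.7462, -0.1244, 0.087], [0.7469, -0.1282, 0.0843], [0.7469, -0.1316, 0.0846], [0.7466, -0.135, 0.0858], [0.7431, -0.1246, 0.0852], [0.7436, -0.1282, 0.0833], [0.7438, -0.1318, 0.0826], [0.7425, -0.1382, 0.0883], [0.7438, -0.1422, 0.0832], [0.7402, -0.1317, 0.0829], [0.7395, -0.1418, 0.0862], [0.7403, -0.1457, 0.0832], [0.7399, -0.149, 0.0847], [0.735, -0.1414, 0.0897], [0.7356, -0.1451, 0.0876], [0.7359, -0.1488, 0.0863]]
loop? 348
scene c [ 0.65544145 -0.09376879  0.07      ]
609 rect 0.6590198874473572 -0.08933331072330475 0.06898104399442673 0.21695345640182495 62.479591369628906 zmed 0.06962960070858848
mean [ 0.66760058 -0.09916373]
yaw 154.67561893722794
high [[0.6486, -0.1, 0.0997], [0.6466, -0.0966, 0.0976], [0.6523, -0.0949, 0.1013], [0.652, -0.0918, 0.1004], [0.6546, -0.0895, 0.1017], [0.6538, -0.1013, 0.1002], [0.6529, -0.0981, 0.0988], [0.6543, -0.0955, 0.0993], [0.6565, -0.093, 0.1003], [0.6594, -0.0907, 0.1018], [0.6532, -0.1013, 0.0961], [0.6603, -0.1, 0.101], [0.6535, -0.0954, 0.0949], [0.6563, -0.0931, 0.0965], [0.6538, -0.0895, 0.0938], [0.6537, -0.1016, 0.0929], [0.6506, -0.0979, 0.0897], [0.6545, -0.0958, 0.0921], [0.652, -0.0922, 0.0894], [0.6556, -0.0901, 0.0916], [0.653, -0.1016, 0.0887], [0.6542, -0.0988, 0.0889], [0.6603, -0.0973, 0.093], [0.6516, -0.0922, 0.0854], [0.6547, -0.09, 0.0872]]
loop? 426
```

```bash
cat > fit.py <<'E'
from h import *
def G(p,L): # gauge frame mm -> world
    c,s=np.cos(p[2]),np.sin(p[2]); L=np.atleast_2d(L)/1000.
    return np.c_[p[0]+c*L[:,0]-s*L[:,1],p[1]+s*L[:,0]+c*L[:,1],L[:,2]]
def overlay(fn,p,rp,rc,ims,slide=0):
    H=[]
    for n,(x0,x1,y0,y1),k in (('top',(235,335,115,220),5.5),('scene',(195,290,180,275),6)):
        a=cv2.resize(ims[n][y0:y1,x0:x1],(0,0),fx=k,fy=k,interpolation=cv2.INTER_CUBIC)
        def ln(L,col,cl=False):
            q=((proj(n,G(p,L))-[x0,y0]+.5)*k*8).round().astype(int); cv2.polylines(a,[q.reshape(-1,1,2)],cl,col,1,cv2.LINE_AA,3)
        ln([(-100,-25,70),(98,-25,70),(98,25,70),(-100,25,70)],(255,0,0),1)
        ln([(x-slide,y,50) for x,y in((-167,-34),(-167,34),(-117,34),(-117,-34))],(0,255,0),1)
        ln([(45-rp,y,101) for y in(-7,7)],(255,255,0)); ln([(45-rp,7,73.5),(45-rp,14,73.5)],(255,255,0))
        ln([(45-rc,12,73.5),(45-rc,41,73.5)],(0,255,255))
        ln([(45,12,72),(45,25,72)],(255,0,255))
        H.append(a[:530])
    w=np.hstack([h[:, :500] for h in (cv2.resize(H[0],(550,530)),cv2.resize(H[1],(570,530)))])
    w=cv2.resize(w,(800,int(530*.8))); cv2.imwrite(fn,w[:,:,::-1])
E
python3 - <<'E'
from fit import *
from scipy.optimize import least_squares
t=[((300,130),(98,25,70)),((175,408),(-100,25,70)),((237,437),(-100,-25,70)),((372,165),(98,-25,70))]
s=[((235,50),(-167,-34,50)),((358,52),(-167,34,50)),((228,93),(-100,-25,70)),((315,95),(-100,25,70)),((163,312),(98,-25,70)),((265,322),(98,25,70))]
T=np.array([a for a,_ in t])/5.5+[235,115]-.5; S=np.array([a for a,_ in s])/6+[195,180]-.5
f=lambda p:np.r_[(proj('top',G(p,[b for _,b in t]))-T).ravel(),(proj('scene',G(p,[b for _,b in s]))-S).ravel()]
r=least_squares(f,[.65,-.09,-.44],loss='soft_l1'); p=r.x; print(p,np.degrees(p[2]),np.round(f(p).reshape(-1,2),1).tolist())
c,sn=np.cos(p[2]),np.sin(p[2])
def rd(n,uv,z): 
    w=atz(n,[uv],z/1000)[0]-[p[0],p[1],0]; return np.round([1000*(c*w[0]+sn*w[1]),1000*(-sn*w[0]+c*w[1])],1)
tt=lambda u,v:(u/5.5+234.5,v/5.5+114.5); ss=lambda u,v:(u/6+194.5,v/6+179.5)
print('pointer top',rd('top',tt(277,280),101),'scene',rd('scene',ss(237,157),101))
print('clip top',rd('top',tt(245,258),73),'scene',rd('scene',ss(268,215),73),rd('scene',ss(290,222),73))
np.save('p.npy',p)
ims={n:np.load(n+'0.npz')['im'] for n in('top','scene')}
overlay('pics/o1.png',p,50,40,ims)
E
```

```text
[ 0.65087521 -0.092509   -0.42396478] -24.29139240443714 [[-0.6, -0.2], [-1.2, 0.1], [0.7, 0.8], [-0.7, -0.7], [-0.2, -1.2], [-0.2, -0.1], [-0.1, -1.2], [1.2, -0.4], [-1.3, 3.4], [-0.6, 3.2]]
pointer top [-2.8 -3.7] scene [ 0.3 -1.9]
clip top [ 7.1 20.6] scene [ 8.5 13.9] [12.6 25.4]
```

View pics/o1.png

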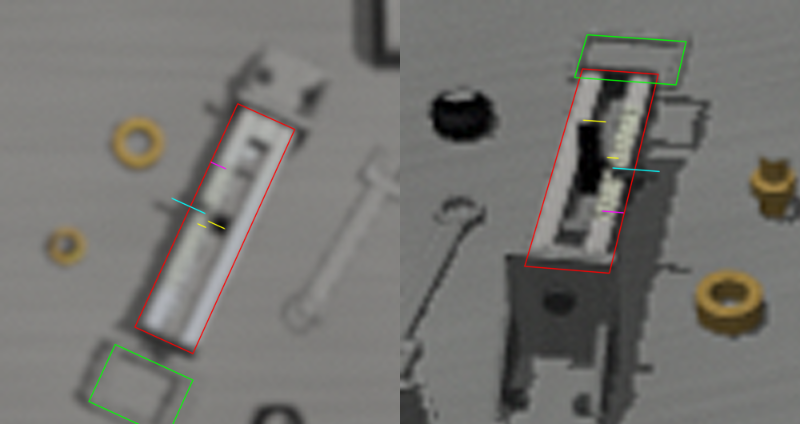

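The overlay fits to within about 3 mm. The clip reads about 37 mm and the pointer about 46 mm. Next I'll compute the moves.

```bash
cat > go.py <<'E'
from fit import *
import sys
p=np.load('p.npy'); s=env.get_state(); M=rot(s['orientation']); c,sn=np.cos(p[2]),np.sin(p[2])
w=s['tcp_pos']-[p[0],p[1],0]; print('t',s['clock'],'tcp gauge mm',np.round(1000*np.array([c*w[0]+sn*w[1],-sn*w[0]+c*w[1],w[2]]),1),'F gauge',np.round([c*s['wrist_force'][0]+sn*s['wrist_force'][1],-sn*s['wrist_force'][0]+c*s['wrist_force'][1],s['wrist_force'][2]],2))
Mt=np.array([[-c,-sn,0],[-sn,c,0],[0,0,-1.]])
print('turn deg',np.round(np.degrees(R.from_matrix(M.T@Mt).as_rotvec()),2))
for a in sys.argv[1:]:
    g=np.array(eval(a),float); print(a,'shift cm',np.round(100*M.T@(G(p,g)[0]-s['tcp_pos']),2))
E
python3 go.py -45,0,200 -45,0,110
```

```text
t 0.1 tcp gauge mm [-704.8  386.4  230.5] F gauge [0.7  0.43 0.64]
turn deg [-0.09 -0.01  7.34]
-45,0,200 shift cm [-60.5  -46.75   3.11]
-45,0,110 shift cm [-60.5  -46.74  12.11]
```

Call:
carry_out:
  steps:
    - [[0,0,1],[-4.4,-3.4,0],255]
    - [[0,0,2],[-8.8,-6.8,0],255]
    - [[0,0,3],[-13.2,-10.2,0],255]
    - [[0,0,4],[-17.6,-13.6,0],255]
    - [[0,0,5],[-22,-17,0],255]
    - [[0,0,6],[-26.4,-20.4,0],255]
    - [[0,0,7],[-30.8,-23.8,0],255]
    - [[0,0,7.3],[-35.2,-27.2,0],255]
  force: 40

```text
clock: 1.1
tcp_pos: [0.4257, 0.1856, 0.2311]
orientation: [-0.0, 0.21, 0.978, 0.0]
wrist_force: [1.0, 0.5, 0.1]
finger_gap: 0.0001
grip_force: 0.0
```

```bash
python3 go.py -45,0,200 -45,0,120
```

```text
t 1.1 tcp gauge mm [-319.7  160.8  231.1] F gauge [0.7  0.87 0.08]
turn deg [ 0.   -0.01  0.03]
-45,0,200 shift cm [-27.46 -16.1    3.11]
-45,0,120 shift cm [-27.46 -16.1   11.11]
```

Call:
carry_out:
  steps:
    - [[0,0,0],[-4.6,-2.7,0],255]
    - [[0,0,0],[-9.2,-5.4,1],255]
    - [[0,0,0],[-13.8,-8.1,3],255]
    - [[0,0,0],[-18.4,-10.8,5],255]
    - [[0,0,0],[-23,-13.5,7],255]
    - [[0,0,0],[-27.5,-16.1,9],255]
    - [[0,0,0],[-27.5,-16.1,11.1],255]
    - [[0,0,0],[-27.5,-16.1,11.1],255]

```text
clock: 2.1
tcp_pos: [0.6078, -0.0726, 0.1176]
orientation: [-0.003, 0.211, 0.978, 0.0]
wrist_force: [0.3, -0.5, 0.7]
finger_gap: 0.0001
grip_force: 0.0
```

```bash
python3 go.py -45,0,84 20,0,84; python3 - <<'E'
from fit import *
ims={n:env.read_camera(n)[0] for n in('top','scene')}
overlay('pics/o2.png',np.load('p.npy'),46,37,ims)
E
```

```text
t 2.1 tcp gauge mm [-47.4   0.4 117.6] F gauge [ 0.48 -0.3   0.68]
turn deg [-0.05 -0.32 -0.02]
-45,0,84 shift cm [-0.26 -0.04  3.36]
20,0,84 shift cm [-6.76 -0.03  3.32]
```

View pics/o2.png

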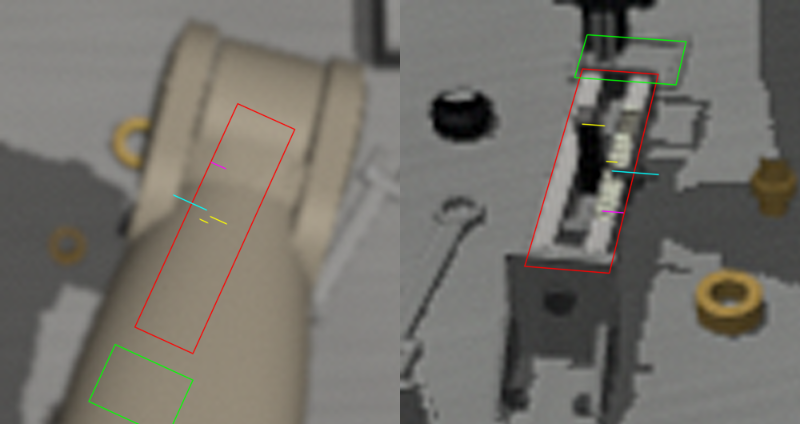

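Call:
carry_out:
  steps:
    - [[0,0,0],[0,0,1.7],255]
    - [[0,0,0],[0,0,3.4],255]
    - [[0,0,0],[0,0,3.4],255]
    - [[0,0,0],[-1.2,0,3.4],255]
    - [[0,0,0],[-2.4,0,3.4],255]
    - [[0,0,0],[-3.6,0,3.4],255]
    - [[0,0,0],[-4.8,0,3.4],255]
    - [[0,0,0],[-6,0,3.4],255]

```text
clock: 3.2
tcp_pos: [0.6651, -0.0976, 0.0862]
orientation: [-0.0, 0.21, 0.978, 0.0]
wrist_force: [0.1, -0.1, -0.2]
finger_gap: -0.0002
grip_force: 0.4
```

```bash
python3 go.py 30,0,84
```

```text
t 3.2 tcp gauge mm [15.1  1.2 86.2] F gauge [ 0.14 -0.06 -0.22]
turn deg [ 0.   -0.01  0.03]
30,0,84 shift cm [-1.49 -0.13  0.22]
```

Call:
carry_out:
  steps:
    - [[0,0,0],[-0.3,0,0],255]
    - [[0,0,0],[-0.6,0,0],255]
    - [[0,0,0],[-0.8,-0.1,0],255]
    - [[0,0,0],[-1.0,-0.1,0],255]
    - [[0,0,0],[-1.1,-0.1,0],255]
    - [[0,0,0],[-1.2,-0.1,0],255]
    - [[0,0,0],[-1.3,-0.1,0],255]
    - [[0,0,0],[-1.3,-0.1,0],255]

```text
clock: 4.2
tcp_pos: [0.6759, -0.1034, 0.0863]
orientation: [0.0, 0.21, 0.978, 0.0]
wrist_force: [-0.4, 1.3, -0.8]
finger_gap: 0.0
grip_force: 0.3
```

```bash
python3 go.py 30,0,84;  python3 - <<'E'
from fit import *
ims={n:env.read_camera(n)[0] for n in('top','scene')}
overlay('pics/o3.png',np.load('p.npy'),0,37,ims)
E
```

```text
t 4.2 tcp gauge mm [27.3  0.4 86.3] F gauge [-0.93  0.98 -0.82]
turn deg [0.   0.01 0.05]
30,0,84 shift cm [-0.27 -0.04  0.23]
```

View pics/o3.png

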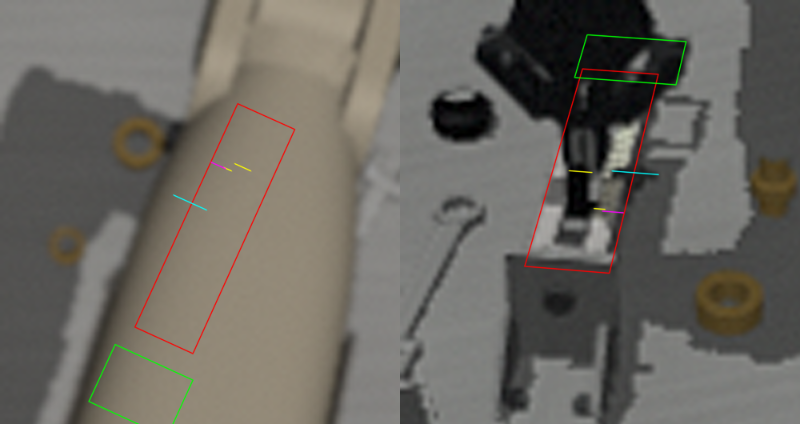

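Call:
carry_out:
  steps:
    - [[0,0,0],[-0.1,0,0],255]
    - [[0,0,0],[-0.15,0,0],255]
    - [[0,0,0],[-0.2,0,0],255]
    - [[0,0,0],[-0.25,0,0],255]
    - [[0,0,0],[-0.3,0,0],255]
    - [[0,0,0],[-0.3,0,0],255]
    - [[0,0,0],[-0.3,0,0],255]
    - [[0,0,0],[-0.3,0,0],255]

```text
clock: 5.3
tcp_pos: [0.6787, -0.1046, 0.0864]
orientation: [0.0, 0.21, 0.978, 0.0]
wrist_force: [-0.5, -0.1, 0.6]
finger_gap: 0.0001
grip_force: 0.2
```

```bash
python3 go.py 32,0,84
```

```text
t 5.3 tcp gauge mm [30.3  0.4 86.4] F gauge [-0.4  -0.34  0.58]
turn deg [0.   0.01 0.04]
32,0,84 shift cm [-0.17 -0.04  0.24]
```

No stop felt yet, so I'll keep going in small steps.

Call:
carry_out:
  steps:
    - [[0,0,0],[-0.1,0,0],255]
    - [[0,0,0],[-0.1,0,0],255]
    - [[0,0,0],[-0.2,0,0],255]
    - [[0,0,0],[-0.2,0,0],255]
    - [[0,0,0],[-0.25,0,0],255]
    - [[0,0,0],[-0.25,0,0],255]
    - [[0,0,0],[-0.25,0,0],255]
    - [[0,0,0],[-0.25,0,0],255]

```text
clock: 6.3
tcp_pos: [0.6797, -0.1051, 0.0861]
orientation: [-0.001, 0.21, 0.978, 0.0]
wrist_force: [-5.2, 2.1, 2.1]
finger_gap: -0.0003
grip_force: 3.0
```

```bash
python3 go.py 32,0,84
```

```text
t 6.3 tcp gauge mm [31.4  0.4 86.1] F gauge [-5.62 -0.25  2.07]
turn deg [-0.01 -0.13  0.06]
32,0,84 shift cm [-0.06 -0.04  0.21]
```

Call:
carry_out:
  steps:
    - [[0,0,0],[0.5,0,0],255]
    - [[0,0,0],[2,0,-0.5],255]
    - [[0,0,0],[5,0,-2.4],255]
    - [[0,0,0],[8.5,0,-2.4],255]
    - [[0,0,0],[12,0,-2.4],255]
    - [[0,0,0],[15.5,0,-2.4],255]
    - [[0,0,0],[17.4,0,-2.4],255]
    - [[0,0,0],[17.4,0,-2.4],255]

```text
clock: 7.3
tcp_pos: [0.522, -0.0338, 0.1108]
orientation: [0.001, 0.21, 0.978, 0.0]
wrist_force: [0.6, 0.2, 0.4]
finger_gap: 0.0002
grip_force: 0.0
```

```bash
python3 go.py -142,0,65 -142,0,32;  python3 - <<'E'
from fit import *
ims={n:env.read_camera(n)[0] for n in('top','scene')}
np.savez('z.npz',**ims)
overlay('pics/o4.png',np.load('p.npy'),0,37,ims)
E
```

```text
t 7.3 tcp gauge mm [-141.6    0.5  110.8] F gauge [0.41 0.45 0.36]
turn deg [0.02 0.09 0.08]
-142,0,65 shift cm [ 0.05 -0.05  4.58]
-142,0,32 shift cm [ 0.05 -0.05  7.88]
```

View pics/o4.png

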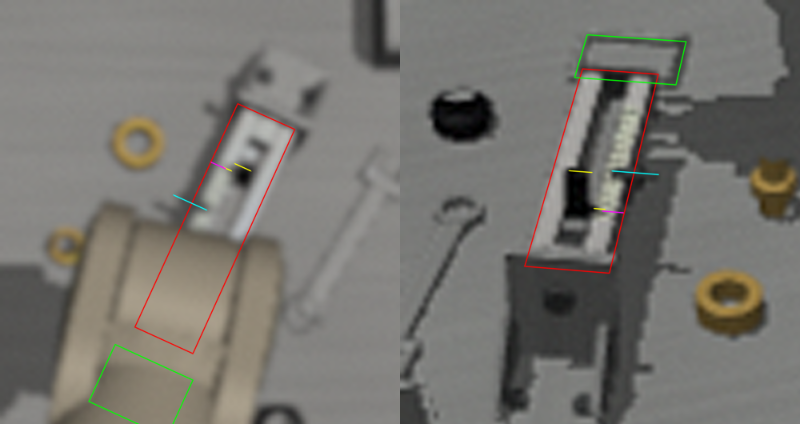

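The pointer stands at zero. Next I'll measure the clip from a brightness profile over the light housing top.

```bash
python3 - <<'E'
from fit import *
p=np.load('p.npy'); xs=np.arange(-12,40,1.)
def prof(n,im,ys,z=72):
    g=cv2.cvtColor(im,cv2.COLOR_RGB2GRAY).astype(np.float32)
    L=np.array([(x,y,z) for x in xs for y in ys]); q=proj(n,G(p,L)).astype(np.float32)
    return cv2.remap(g,q[:,:1],q[:,1:],cv2.INTER_LINEAR).reshape(len(xs),-1)
A=prof('scene',np.load('z.npz')['scene'],np.arange(16,25,2)).mean(1);A2=prof('scene',np.load('z.npz')['scene'],np.arange(28,39,2)).mean(1)
B=prof('top',np.load('top0.npz')['im'],np.arange(16,25,2)).mean(1);B2=prof('top',np.load('top0.npz')['im'],np.arange(28,39,2)).mean(1)
for r in zip(xs,A,A2,B,B2): print(*[int(v) for v in r])
z=np.load('z.npz')['scene'][195:240,225:260]; cv2.imwrite('pics/c5.png',cv2.resize(z,(0,0),fx=13,fy=13,interpolation=cv2.INTER_NEAREST)[:,:,::-1])
print(proj('scene',G(p,[(45-37,12,73.5),(8,25,70),(8,41,73.5),(45,12,73.5)])))
E
```

```text
-12 119 99 117 92
-11 122 97 115 91
-10 125 90 115 89
-9 127 83 114 87
-8 126 76 112 85
-7 125 69 111 83
-6 124 67 110 81
-5 122 66 110 81
-4 119 66 109 81
-3 118 65 108 82
-2 116 65 107 84
-1 114 63 106 86
0 114 62 104 89
1 107 60 102 91
2 96 59 99 93
3 84 57 95 93
4 71 56 91 93
5 58 55 87 91
6 54 54 83 90
7 54 53 80 88
8 53 52 79 87
9 52 51 79 87
10 51 49 80 87
11 53 47 83 88
12 57 44 87 89
13 61 43 91 91
14 65 45 95 93
15 74 47 100 95
16 83 50 103 97
17 93 52 107 98
18 102 52 110 99
19 112 53 111 99
20 115 54 112 99
21 116 56 114 99
22 117 57 114 99
23 118 58 114 99
24 119 60 114 99
25 118 62 114 100
26 117 64 114 100
27 116 65 113 99
28 116 65 112 99
29 115 65 112 98
30 115 65 112 97
31 114 65 112 96
32 114 65 112 96
33 113 65 113 95
34 116 65 113 95
35 118 65 113 94
36 120 65 113 94
37 121 66 113 94
38 120 67 113 95
39 118 67 112 95
[[238.56133554 215.04831025]
 [242.9670181  216.31436356]
 [248.33897734 215.78762499]
 [236.50592081 222.99260813]]
```

View pics/c5.png

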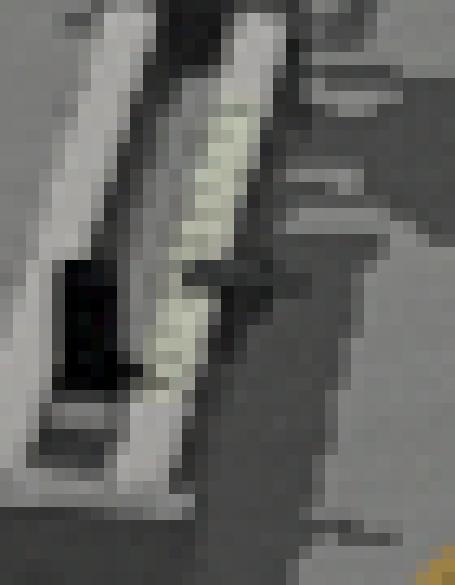

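Call:
carry_out:
  steps:
    - [[0,0,0],[0,0,2],255]
    - [[0,0,0],[0,-0.05,4],255]
    - [[0,0,0],[0,-0.05,6],255]
    - [[0,0,0],[0,-0.05,7.6],255]
    - [[0,0,0],[0.4,-0.05,7.6],255]
    - [[0,0,0],[0.8,-0.05,7.6],255]
    - [[0,0,0],[0.8,-0.05,7.6],255]
    - [[0,0,0],[0.8,-0.05,7.6],255]

```text
clock: 8.4
tcp_pos: [0.5154, -0.0314, 0.035]
orientation: [0.001, 0.21, 0.978, 0.0]
wrist_force: [0.9, 0.2, 0.7]
finger_gap: 0.0002
grip_force: 0.0
```

```bash
python3 go.py
```

```text
t 8.4 tcp gauge mm [-1.486e+02 -1.000e-01  3.500e+01] F gauge [0.71 0.52 0.65]
turn deg [0.02 0.09 0.05]
```

Call:
carry_out:
  steps:
    - [[0,0,0],[0.1,0,0],255]
    - [[0,0,0],[0.2,0,0],255]
    - [[0,0,0],[0.3,0,0],255]
    - [[0,0,0],[0.4,0,0],255]
    - [[0,0,0],[0.4,0,0],255]
    - [[0,0,0],[0.4,0,0],255]
    - [[0,0,0],[0.4,0,0],255]
    - [[0,0,0],[0.4,0,0],255]

```text
clock: 9.4
tcp_pos: [0.5114, -0.0297, 0.0345]
orientation: [0.0, 0.21, 0.978, 0.0]
wrist_force: [5.6, -1.7, 1.2]
finger_gap: 0.0001
grip_force: 2.1
```

```bash
python3 go.py
```

```text
t 9.4 tcp gauge mm [-152.9   -0.2   34.5] F gauge [5.81 0.79 1.2 ]
turn deg [0.02 0.04 0.04]
```

Call:
carry_out:
  steps:
    - [[0,0,0],[0.3,0,0],255]
    - [[0,0,0],[0.7,0,0],255]
    - [[0,0,0],[1.1,0,0],255]
    - [[0,0,0],[1.5,0,0],255]
    - [[0,0,0],[1.9,0,0],255]
    - [[0,0,0],[2.3,0,0],255]
    - [[0,0,0],[2.6,0,0],255]
    - [[0,0,0],[2.6,0,0],255]

```text
clock: 10.4
tcp_pos: [0.4883, -0.0191, 0.0346]
orientation: [0.001, 0.21, 0.978, 0.0]
wrist_force: [5.6, -2.4, -1.6]
finger_gap: 0.0
grip_force: 3.3
```

```bash
cat > ptr.py <<'E'
from fit import *
p=np.load('p.npy')
def read(im):
    g=cv2.cvtColor(im,cv2.COLOR_RGB2GRAY).astype(np.float32)
    xs=np.arange(-30,75,.5); L=[(x,y,z) for x in xs for y,z in [(y,z) for y in(-3,0,3) for z in (78,86,94)]]
    q=proj('scene',G(p,L)).astype(np.float32)
    v=cv2.remap(g,q[:,:1],q[:,1:],cv2.INTER_LINEAR).reshape(len(xs),-1).mean(1)
    w=np.clip(v[(xs>-25)].max()*.5-v,0,None); i=np.argmin(cv2.GaussianBlur(v.reshape(-1,1),(1,21),4)); w[np.abs(xs-xs[i])>14]=0
    return 45-(w*xs).sum()/w.sum()
if __name__=='__main__':
    print('ref zero',read(np.load('z.npz')['scene']),'initial',read(np.load('scene0.npz')['im']))
    im,_=env.read_camera('scene'); np.savez('now.npz',im=im); print('now',read(im))
E
python3 go.py; python3 ptr.py
```

```text
t 10.4 tcp gauge mm [-178.4    0.    34.6] F gauge [ 6.07  0.14 -1.58]
turn deg [0.04 0.13 0.05]
ref zero -6.441048349679441 initial 29.821072234310385
now 20.712797421562506
```

```bash
python3 - <<'E'
from fit import *
p=np.load('p.npy')
for nm,im in(('zero',np.load('z.npz')['scene']),('init',np.load('scene0.npz')['im']),('now',np.load('now.npz')['im'])):
    g=cv2.cvtColor(im,cv2.COLOR_RGB2GRAY)[200:232,224:245]
    m=(g<22).astype(np.uint8); n,l,s,c=cv2.connectedComponentsWithStats(m); k=1+np.argmax(s[1:,4])
    print(nm,s[k]+[224,200,0,0,0],c[k]+[224,200])
for r in (0,25,27,30,36,46): print(r,proj('scene',G(p,[(45-r,0,86)])).round(1))
g=cv2.cvtColor(np.load('now.npz')['im'],cv2.COLOR_RGB2GRAY)[203:226,226:250]; print(g)
E
```

```text
zero [230 215   5  10  39] [231.48717949 219.79487179]
init [232 206   6  14  53] [233.98113208 213.13207547]
now [231 210   6   9  32] [233.09375 214.53125]
0 [[232.2 219.3]]
25 [[233.7 213.9]]
27 [[233.8 213.5]]
30 [[234.  212.9]]
36 [[234.3 211.6]]
46 [[234.9 209.5]]
[[124 122 120 111 123 167 163 167 146  47  54  72  96 122 116 130 146 134
  152 131  46  43  79 112]
 [121 123 121 123 142 163 163 164 133  40  62  98 119 118 125 158 181 187
  163  79  51  50  49  69]
 [121 121 121 132 156 166 165 152 103  49  66  94 117 109 109 156 163 184
  155  52  56  67  65  86]
 [125 122 123 137 164 165 166 146  61  53  70 100 121 106 125 185 184 180
  138  46  51  64  97 131]
 [125 123 125 141 170 167 164 138  43  54  75 103 118 120 141 166 180 167
  124  46  55  74 103 130]
 [123 122 130 154 161 155 152 121  47  61  99 119 111 134 182 178 175 137
   72  51  58  97 129 129]
 [123 120 139 168 145  64  34  25  26  56 104 120 118 130 156 164 181 148
   51  55  75 105 132 129]
 [124 123 141 169 142  36   7   9   9  38  91 124 113 129 177 177 168 108
   44  50  93 134 127 129]
 [124 126 148 167 144
[... 794 characters left out ...]
63 162 146  75  47  54  51  53  40  71 147 184 187 167  79  33  38
   44  60  74  71  73  73]
 [166 162 162 142  73 110 119 119 118  97  98 160 166 180 150  54  30  47
   71  72  73  74  72  70]
 [162 162 161 134  75 108 109 110 101  87 130 176 175 171 122  34  29  52
   74  71  69  69  71  71]
 [161 160 152  99  46  49  54  63  53  91 153 147 145 171 124  45  42  60
   73  73  70  71  69  72]
 [161 161 142  60  51  52  52  54  42 110 179 173 167 142  77  52  64  69
   73  70  72  70  68  72]
 [161 160 134  46  52  53  53  53  58 107 143 123 146 149  52  53  60  72
   70  73  73  74  72  71]
 [161 156 118  48  50  54  55  50  81 130 155 176 160 101  46  55  65  74
   73  72  71  70  72  68]]
```

Call:
carry_out:
  steps:
    - [[0,0,0],[0.2,0,0],255]
    - [[0,0,0],[0.4,0,0],255]
    - [[0,0,0],[0.6,0,0],255]
    - [[0,0,0],[0.7,0,0],255]
    - [[0,0,0],[0.8,0,0],255]
    - [[0,0,0],[0.8,0,0],255]
    - [[0,0,0],[0.8,0,0],255]
    - [[0,0,0],[0.8,0,0],255]

```text
clock: 11.45
tcp_pos: [0.4818, -0.0161, 0.0347]
orientation: [0.002, 0.21, 0.978, -0.0]
wrist_force: [7.7, -2.3, -3.1]
finger_gap: 0.0001
grip_force: 4.2
```

```bash
python3 go.py; python3 ptr.py; python3 - <<'E'
from h import *
im=np.load('now.npz')['im']; g=cv2.cvtColor(im,cv2.COLOR_RGB2GRAY)[205:222,228:248]; print(g)
cv2.imwrite('pics/c6.png',cv2.resize(im[195:240,225:260],(0,0),fx=13,fy=13,interpolation=cv2.INTER_NEAREST)[:,:,::-1])
E
```

```text
t 11.45 tcp gauge mm [-1.855e+02  1.000e-01  3.470e+01] F gauge [ 7.99  1.12 -3.14]
turn deg [0.04 0.2  0.04]
ref zero -6.441048349679441 initial 29.821072234310385
now 28.121155411319897
[[123 132 154 164 165 154 103  46  64  95 118 107 111 157 165 182 155  51
   58  66]
 [124 140 168 163 163 145  62  56  70 102 122 106 126 182 185 177 140  41
   50  67]
 [124 142 167 147 116  97  33  52  75 103 119 119 143 166 180 167 125  44
   54  96]
 [131 155 153  96   4   7  15  26  80 121 113 131 180 179 173 137  74  49
   56  94]
 [138 170 144  64   3   9  10  14  73 124 118 128 155 165 183 154  48  56
   74 104]
 [141 169 148  76   0   0  10   5  76 123 112 128 177 177 168 108  43  53
   93 135]
 [148 165 157 105   5   7   3  16  80 122 115 131 151 160 161  76  52  61
   95 130]
 [159 164 155 104   1   3   6  15  80 115 127 177 175 180 161  69  54  56
   91 122]
 [165 166 156 102   0   8   9   0  74 116 120 152 147 163 149  51  52  60
   72  68]
 [164 163 154 101   0   6   3   3  68 130 157 166 151 160 110  45  45  50
   71  71]
 [165 164 152  84   0   9   9   2  27  53  80  97  51  56  57  59  51  38
   57  71]
 [163 167 149  60   0   6   3   3  14  34  46  61  59  51  49  43  54  49
   56  55]
 [164 163 138  33  34  29  11  16  49  99 115 121 113  70  23  38  35  35
   55  52]
 [163 158 124  74  96  87  65  62  79 155 177 167 174 109  24  35  32  45
   75  74]
 [162 146  83  91 114 112 116  94  92 163 179 187 165  79  35  41  44  58
   76  74]
 [164 141  53  69  79  83  94  81  99 156 164 182 153  53  27  46  74  72
   72  72]
 [161 134  42  50  54  49  48  67 132 176 173 173 121  39  30  53  74  71
   69  68]]
```

View pics/c6.png

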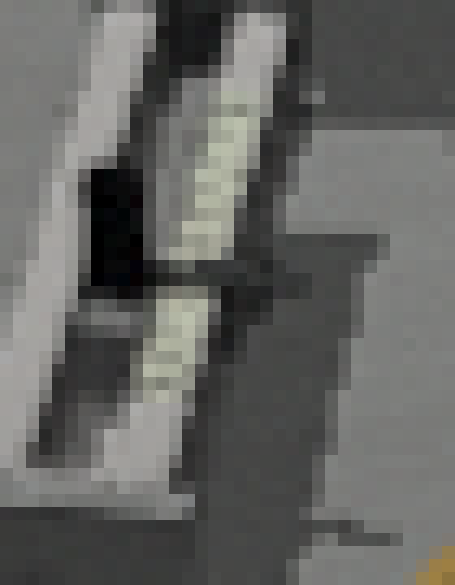

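The pointer arm is within about 1.5 mm of the clip, on the short side. The arm sits at rows 215–216 beside the clip at rows 215–216. I'll pull 1.5 mm more and hold.

Call:
carry_out:
  steps:
    - [[0,0,0],[0.05,0,0],255]
    - [[0,0,0],[0.1,0,0],255]
    - [[0,0,0],[0.15,0,0],255]
    - [[0,0,0],[0.15,0,0],255]
    - [[0,0,0],[0.15,0,0],255]
    - [[0,0,0],[0.15,0,0],255]
    - [[0,0,0],[0.15,0,0],255]
    - [[0,0,0],[0.15,0,0],255]

```text
clock: 12.5
tcp_pos: [0.4806, -0.0156, 0.0347]
orientation: [0.002, 0.21, 0.978, -0.0]
wrist_force: [8.3, -3.8, -3.4]
finger_gap: 0.0004
grip_force: 4.4
```

```bash
python3 go.py; python3 ptr.py; python3 - <<'E'
from h import *
im=np.load('now.npz')['im']; g=cv2.cvtColor(im,cv2.COLOR_RGB2GRAY)[212:220,234:246]; print(g)
E
```

```text
t 12.5 tcp gauge mm [-1.868e+02  1.000e-01  3.470e+01] F gauge [ 9.16 -0.02 -3.38]
turn deg [0.04 0.22 0.03]
ref zero -6.441048349679441 initial 29.821072234310385
now 29.621473760344063
[[  5   3  73 117 126 177 175 180 160  70  49  55]
 [  0   0  76 118 121 153 146 166 149  51  53  61]
 [  3   3  69 126 157 167 153 160 108  46  47  51]
 [ 11   2  16  36  69  83  49  54  57  57  52  39]
 [  0   1  15  45  58  58  58  53  53  46  50  52]
 [ 37  30  49  94 116 121 115  68  24  33  38  30]
 [ 96  82  86 152 176 166 175 112  23  34  32  42]
 [111  93  95 164 180 186 162  82  30  38  44  58]]
```

Call:
carry_out:
  steps:
    - [[0,0,0],[0,0,0],255]
    - [[0,0,0],[0,0,0],255]
    - [[0,0,0],[0,0,0],255]
    - [[0,0,0],[0,0,0],255]
    - [[0,0,0],[0,0,0],255]
    - [[0,0,0],[0,0,0],255]
    - [[0,0,0],[-0.1,0,0],255]
    - [[0,0,0],[-0.3,0,0],255]

```text
clock: 13.55
tcp_pos: [0.4828, -0.0166, 0.0346]
orientation: [0.001, 0.21, 0.978, 0.0]
wrist_force: [6.2, -2.3, -1.8]
finger_gap: 0.0004
grip_force: 3.6
```

Call:
carry_out:
  steps:
    - [[0,0,0],[-0.2,0,0],255]
    - [[0,0,0],[-0.4,0,0],255]
    - [[0,0,0],[-0.6,0,0],255]
    - [[0,0,0],[-0.8,0,0],255]
    - [[0,0,0],[-1.0,0,0],255]
    - [[0,0,0],[-1.2,0,0],255]
    - [[0,0,0],[-1.4,0,0],255]
    - [[0,0,0],[-1.6,0,0],255]

```text
clock: 14.55
tcp_pos: [0.4965, -0.0229, 0.0345]
orientation: [0.001, 0.21, 0.978, 0.0]
wrist_force: [5.8, -1.6, -0.1]
finger_gap: 0.0001
grip_force: 2.6
```

Call:
carry_out:
  steps:
    - [[0,0,0],[-0.2,0,0],255]
    - [[0,0,0],[-0.4,0,0],255]
    - [[0,0,0],[-0.6,0,0],255]
    - [[0,0,0],[-0.8,0,0],255]
    - [[0,0,0],[-1.0,0,0],255]
    - [[0,0,0],[-1.15,0,0],255]
    - [[0,0,0],[-1.25,0,0],255]
    - [[0,0,0],[-1.35,0,0],255]

```text
clock: 15.55
tcp_pos: [0.5083, -0.0284, 0.0343]
orientation: [-0.0, 0.21, 0.978, 0.0]
wrist_force: [3.5, -0.6, 2.5]
finger_gap: 0.0
grip_force: 1.7
```

```bash
python3 go.py -142,0,35
```

```text
t 15.55 tcp gauge mm [-156.3   -0.2   34.3] F gauge [3.41 0.88 2.46]
turn deg [ 0.01 -0.01  0.05]
-142,0,35 shift cm [-1.43  0.02 -0.07]
```

Call:
carry_out:
  steps:
    - [[0,0,0],[-0.1,0,0],255]
    - [[0,0,0],[-0.25,0,0],255]
    - [[0,0,0],[-0.4,0,0],255]
    - [[0,0,0],[-0.55,0,0],255]
    - [[0,0,0],[-0.7,0,0],255]
    - [[0,0,0],[-0.9,0,0],255]
    - [[0,0,0],[-1.1,0,0],255]
    - [[0,0,0],[-1.3,0,0],255]

```text
clock: 16.55
tcp_pos: [0.5199, -0.0338, 0.0341]
orientation: [-0.0, 0.21, 0.978, 0.0]
wrist_force: [-0.6, -0.2, -0.1]
finger_gap: 0.0001
grip_force: 0.0
```

```bash
python3 go.py -142,0,130; python3 ptr.py
```

```text
t 16.55 tcp gauge mm [-143.5   -0.3   34.1] F gauge [-0.47 -0.44 -0.12]
turn deg [-0.   -0.04  0.04]
-142,0,130 shift cm [-0.14  0.03 -9.59]
ref zero -6.441048349679441 initial 29.821072234310385
now 19.880753423679018
```

Call:
carry_out:
  steps:
    - [[0,0,0],[-0.1,0,-1.5],255]
    - [[0,0,0],[-0.1,0,-4],255]
    - [[0,0,0],[-0.1,0,-8],255]
    - [[0,0,0],[-0.1,0,-12],255]
    - [[0,0,0],[4,0,-15],255]
    - [[0,0,0],[8,0,-15],255]
    - [[0,0,0],[12,0,-15],255]
    - [[0,0,0],[12,0,-15],255]

```text
clock: 17.6
tcp_pos: [0.4083, 0.0165, 0.1854]
orientation: [0.0, 0.209, 0.978, 0.0]
wrist_force: [0.4, 1.0, 0.7]
finger_gap: -0.0001
grip_force: 0.0
```

```bash
python3 go.py; python3 ptr.py; python3 - <<'E'
from fit import *
im=np.load('now.npz')['im']; g=cv2.cvtColor(im,cv2.COLOR_RGB2GRAY)[205:222,228:248]; print(g)
# loop bar check: darkest/edge rows, before vs now
a=np.load('scene0.npz')['im'][183:198,230:260].astype(int).mean(2); b=im[183:198,230:260].astype(int).mean(2); print(np.abs(a-b)[:,4:24].mean(1).round(0)); print(a[:,12].astype(int),b[:,12].astype(int))
E
```

```text
t 17.6 tcp gauge mm [-265.9   -0.4  185.4] F gauge [-0.07  1.03  0.74]
turn deg [ 0.01 -0.    0.12]
ref zero -6.441048349679441 initial 29.821072234310385
now 26.207729629604497
[[121 130 152 162 164 153 102  46  64  96 118 107 111 154 161 181 152  51
   56  76]
 [122 136 165 161 155 137  59  52  68  98 121 107 122 181 180 175 135  39
   59 101]
 [123 140 166 137  76  64  27  42  64 104 116 118 138 165 178 164 122  44
   74 120]
 [129 155 152 101   5   9   8  17  73 120 112 132 178 174 172 135  70  49
   74 110]
 [135 165 154 104   0   1  11   6  74 121 117 128 154 164 181 148  50  57
   68  70]
 [138 166 154 104   0   2   0   8  73 123 110 127 176 175 164 108  42  56
   60  75]
 [146 164 154 105   0   4   0   0  73 122 114 129 150 157 158  75  50  64
   72 103]
 [155 161 152 102   1   6   9   0  74 114 126 175 174 178 158  68  50  56
   89 123]
 [165 163 153 107   0   6   1   0  72 116 120 152 143 160 147  49  49  63
   71  67]
 [164 162 163 133   0   1   2   0  69 125 152 163 151 159 108  45  45  50
   73  71]
 [159 163 158 111   0  11   1   6   8  38  69  84  49  53  59  55  49  41
   59  70]
 [160 164 146  63   0   5   6   4  14  46  57  59  58  51  51  44  53  51
   56  55]
 [161 161 139  33   0   2   7   7  45  92 115 121 115  66  20  35  34  31
   55  51]
 [162 155 123  36   1   2   9   4  78 151 173 163 172 108  22  29  33  42
   74  74]
 [161 143  78  41   3   4   0   0  91 165 177 183 162  80  31  34  42  57
   73  71]
 [162 142  54  40   1   2   0  20  97 155 162 180 150  52  29  45  71  72
   73  72]
 [159 132  41  45  20   7   1  49 129 174 173 170 117  36  31  51  71  72
   71  68]]
[6. 6. 6. 4. 3. 2. 3. 3. 3. 3. 2. 3. 2. 3. 3.]
[120 122 121 120 119  65 119 121 119 120 118  67  41  58  82] [124 125 125 122 122  68 119 125 122 122 120  65  42  58  85]
```

```bash
python3 -c "
from workcell import env
print(env.hand_in())"
```

```text
the job is handed in; nothing more can be done
None
```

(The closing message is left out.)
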